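# Check a vial's cap under the reading lens

## Task

Before it goes to the autosampler, the amber vial with the orange cap has to be checked for a cracked closure. It is thin glass, so take it out of the white vial rack with a light grip and stand it gently in the round socket of the grey inspection stand; then pick up the reading lens by its handle and hold it level and centred over the vial's cap, with the lens rim at the height of the red collar on the stand's rod, and finish while holding it there, still and touching nothing else. Leave the other vials, the collar, the beaker and the wash bottle where they are.

Things in the scene. Friction and masses are not known exactly. Their poses are not given: they have to be found in the camera images.
- vial_1_mid (a point): centre (half-way up) of the vial to be checked: upright amber glass vial, orange cap, 22 mm diameter, 48 mm high (the top 10 mm is the cap, 18 mm across), 25 g; stands in one of the rack's holes, bottom 6 mm above the bench. Thin glass: it cracks if the fingers press on it with more than 80 N in all (both fingers added, i.e. 40 N of grip); 20 to 25 N of grip carries it safely
- vial_0_mid (a point): centre (half-way up) of the clear vial with the black cap, same size, standing in the same rack; leave alone
- vial_2_mid (a point): centre (half-way up) of the clear vial with the blue cap, same size, standing in the same rack; leave alone
- vial_3_mid (a point): centre (half-way up) of the amber vial with the white cap, same size, standing in the same rack; leave alone
- vial_rack: white rack block, 190 x 52 x 18 mm, fixed to the bench, origin at the centre of its underside, x along the row of four holes (46 mm apart, 25 mm wide, 12 mm deep). Which vial stands in which hole varies. Neighbouring vials leave room for fingers only across the row (along the rack's y)
- socket (a point): centre of the floor of the inspection stand's round socket: 26 mm wide, 10 mm deep, floor 6 mm above the bench, mouth chamfered to 32 mm and level with the base top (16 mm above the bench). The stand is a grey base 150 x 90 x 16 mm fixed to the bench; x points from the socket to the rod. The base reaches 43 mm from the socket towards -x and 107 mm towards +x
- marker (a point): centre of the red collar (23 mm across, 10 mm high) clamped on the stand's steel rod (10 mm thick, top 168 mm above the bench), 80 mm from the socket along the stand's +x, on its far side from the robot; keep hand and lens clear. Its height varies (104 to 140 mm above the bench) and is the height at which the 10 mm high lens rim must be held, centre to centre
- lens (a point): centre of the round glass of the reading lens, half-way through its rim; x points from the handle to the lens, z along the lens axis (up when level). The rim is black, 68 mm across and 10 mm high. The whole lens weighs 90 g
- handle_grip (a point): point to grip on the lens's handle, 72 mm from the lens centre along the lens's -x, at the same height. The handle is a black bar 16 mm wide (flat upright sides), 16 mm high, 48 to 138 mm behind the lens centre. The lens balances 50 mm behind its centre. At the start it lies level, 44 mm above the bench, on a wooden rest; lift straight up
- lens_rest: wooden rest of the lens, fixed, 190 x 52 mm; origin on the bench under the lens centre, axes as the lens at the start. A pad carries the far side of the rim, a fork the end of the handle (119 to 133 mm behind the lens centre, prongs up to 48 mm above the bench); between them there is only its base, 6 mm high, so fingers have room on both sides of the grip point
- beaker: glass beaker, 73 mm across, 94 mm high, origin at the centre of its underside; leave alone
- wash_bottle: translucent wash bottle with an orange cap and a bent spout, 214 mm high, origin on the bench under it; leave alone
There are look-alikes about, which are no part of the job. There is more than one size of the part that bears vial_1_mid; the job needs the smaller.

How it is judged:
By the outcome, as a careful person would: the job done as asked, in the order asked, and still so for the second after the job is handed in, while the arm keeps its last pose, push and grip.
It also fails if it takes over 48 s, if anything falls off the work surface, if the arm or the gripper's body presses on something with over 40 N, if the wrist force passes 120 N, or if a joint passes its speed limit or range.

## Robot

A 7-joint arm with a two-finger parallel gripper is mounted at the origin on the work surface; the furniture and walls round the work are solid. World frame = base frame: x ahead of the robot, y to its left, z up, the work surface at z = 0. Lengths are in m, angles in rad, forces in N, time in s.
With the tool pointing down it reaches from about 0.4 to 0.85 m from the base axis. Payload 10.4 kg.
Tool frame: the origin (TCP) lies midway between the tips of the shut fingers; the grasp point (between the pads) lies 19 mm behind it; z points along the fingers, y is the line along which they close (so a half turn about z gives the same grasp; the last joint's range is limited). The gripper opens to 87 mm and grips with 3 to 60 N. Pads are 19 mm wide; open, the fingers measure 117 mm over their backs; the gripper's body (75 mm by 190 mm) begins 51 mm behind the grasp point.
Start: joints at [-1.277, 0.332, -0.065, 1.46, 0.022, 1.35, -0.088], TCP at [0.195, 0.594, 0.223] pointing down, gripper open.
Joint ranges: [-2.6, 2.6], [-0.5, 2.12], [-1.47, 1.34], [0.16, 2.42], [-1.27, 4.41], [0.06, 2.06], [-2.6, 2.6]. Speed limits (rad/s): [2.22, 2.22, 2.79, 2.79, 3.14, 3.14, 3.14].

## Interface

Orientations are given as a unit quaternion [x, y, z, w].
In Python, from bench import r gives the robot as it stands.
- The arm moves only by the tool apply_moves, never from a script. Its argument "steps" is a list of rows, each a list of 7 numbers: the turn, a rotation vector about the tool's x, y, z in rad, then the shift along the tool's x, y, z in mm, then the opening, from -1 (shut) to 1 (fully open). In form: [[ax, ay, az, x, y, z, claw], ...]. A call has 1 to 20 rows; each row is the pose to reach, as a shift and turn from the pose commanded when the call began, along the tool's axes at that moment; what a row does not reach only later rows make up. A row lasts 1/12 s, in which the tool goes at most 41.7 mm and 7.16 degrees, less where a joint would pass 70% of its speed; a pose out of reach is approached as far as the arm can. A call with a gripper value outside its range is refused whole. The fingers move at their own pace and stop on an object; "force" is the grip in N (left out, the last holds). Time passes only in rows, so rows that repeat a pose let the fingers close. It gives the time, the measured TCP pose, the force, the opening and the grip force at its end, in the units of the state.
- r.read_state(): the state, without advancing time (a new reading comes with each control period).
- r.camera(name): name is "side" or "top" or "wrist"; returns a dict with "pixels" (480x640x3 uint8, red, green, blue), "z_map" (480x640 float32, m along the optical axis (not along the pixel's ray), 0 where there is no reading), "fovy" (degrees; the focal length in pixels is half the picture's height over the tangent of half this angle, whatever the lens; pixels are square), "cx", "cy" (the principal point, pixels), "position" and "orientation" of the camera in the world. Camera axes: x right, y down, z forward; pixel columns grow to the right and rows downward; lengths in m; the calibration is good to about 2 mm. A picture is of the moment at which its call begins.
- r.close_job(): hands the job in; it is judged then, once.
The state is a dict: "time": time; "joint_positions": joint angles; "joint_vel": joint speeds; "joint_torque": joint torques, N m; "ee_pos": TCP position; "eef_rot": TCP orientation; "ft_force": force on the tool from outside, world axes, zero at the start; "torque": the same for the moment, N m; "width": finger opening in m; "grip_force": force on a finger pad.
Only numpy, scipy, OpenCV 4.12 (cv2) and the standard library are available. Lean on these libraries where they do the work, as an engineer would, in place of code of your own. Each camera call takes 0.05 s, during which the arm holds its last target. There are 200 camera calls.

## Working session

There is one attempt and no reset: what is moved stays moved. The work goes in short steps, Python scripts to look and compute and a tool call to move; the robot and the scene stay as the last step left them, time stands still between calls to the robot, and variables do not carry over. Pictures are saved under pics/ and viewed, at most 10 in all, crops included, and the job is handed in when it is done.

Besides the shell and the picture viewer there is one more tool, called after "Call:" as name([rows], argument=value, ...), one row to a line, values as JSON. apply_moves: Moves the arm, as the interface text tells. Its arguments: {"type":"object","properties":{"steps":{"type":"array","items":{"type":"array","items":{"type":"number"}}},"force":{"type":"number"}},"required":["steps"]}

```bash
ls; mkdir -p pics
cat > h.py <<'E'
import numpy as np, cv2
from scipy.spatial.transform import Rotation as R
from bench import r
def look(n,save=None):
    c=r.camera(n)
    if save: cv2.imwrite('pics/'+save,c['pixels'][:,:,::-1])
    c['f']=240/np.tan(np.radians(c['fovy'])/2); c['R']=R.from_quat(c['orientation']).as_matrix()
    return c
def cloud(c):
    v,u=np.mgrid[:480,:640]; z=c['z_map']
    p=np.stack([(u-c['cx'])/c['f']*z,(v-c['cy'])/c['f']*z,z],-1)
    return p@c['R'].T+np.array(c['position'])
def proj(c,P):
    q=(np.array(P)-c['position'])@c['R']
    return q[...,:2]/q[...,2:]*c['f']+[c['cx'],c['cy']]
def ray(c,u,v,h):
    d=c['R']@[(u-c['cx'])/c['f'],(v-c['cy'])/c['f'],1]; p=np.array(c['position'])
    return p+d*(h-p[2])/d[2]
def rel(target_pos,target_R=None):
    s=r.read_state(); T=R.from_quat(s['eef_rot'])
    print('shift mm',np.round(T.inv().apply(np.array(target_pos)-s['ee_pos'])*1000,1))
    if target_R is not None: print('rotvec',np.round((T.inv()*target_R).as_rotvec(),4))
E
python3 - <<'E'
from h import *
s=r.read_state(); print(s)
for n in('top','side','wrist'):
    c=look(n,n+'0.png'); print(n,c['fovy'],c['position'],c['orientation'],c['cx'],c['cy'])
    np.savez(n+'0.npz',**c)
E
```

```text
pics
{'time': 0.0, 'joint_positions': array([-1.27656233,  0.33283464, -0.06469931,  1.46093986,  0.02162719,
        1.34989445, -0.08844678]), 'joint_vel': array([ 0.00029342, -0.00027356, -0.00053362, -0.00066253,  0.00027769,
       -0.00045019, -0.0008025 ]), 'joint_torque': array([ 4.94779324e-04, -6.23260474e+01,  2.47160008e-02, -3.89888227e+01,
       -6.14198064e-02,  3.95835133e-02,  1.13644528e-04]), 'ee_pos': array([0.19462006, 0.59352222, 0.22177789]), 'eef_rot': array([ 1.57715933e-01,  9.87484283e-01, -6.87062080e-04, -6.34554300e-05]), 'ft_force': array([-0.44509568,  0.67364497,  1.1120344 ]), 'torque': array([ 0.03630494, -0.02258943,  0.00610439]), 'grip_force': 0.0, 'width': 0.08706332460519242}
top 48.56121755510595 [0.49020732 0.01916446 1.08069732] [ 0.71046202 -0.70254713  0.02529089 -0.03211881] 324.4585522508793 243.3118708411986
side 54.30755747480616 [ 0.09437215 -0.63585922  0.57659903] [ 0.83614283 -0.26430699  0.15299113 -0.45563219] 317.94523855544554 241.99828499885086
wrist 68.39108350459287 [0.11975242 0.61798813 0.38319041] [0.80144023 0.58085964 0.08362155 0.11533896] 320.61421358194883 242.73265170672087
```

View pics/top0.png

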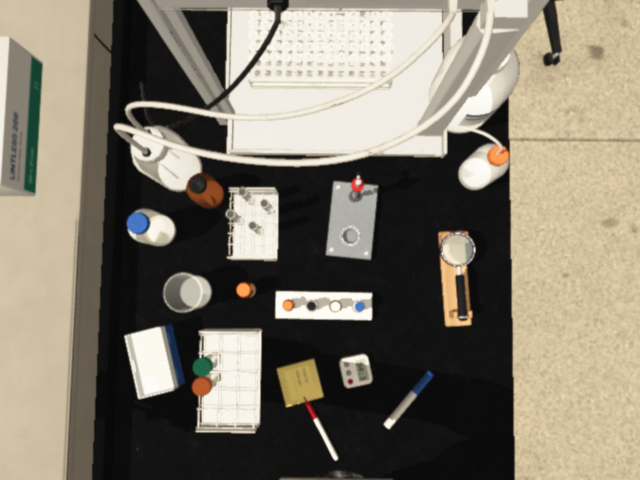

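View pics/side0.png

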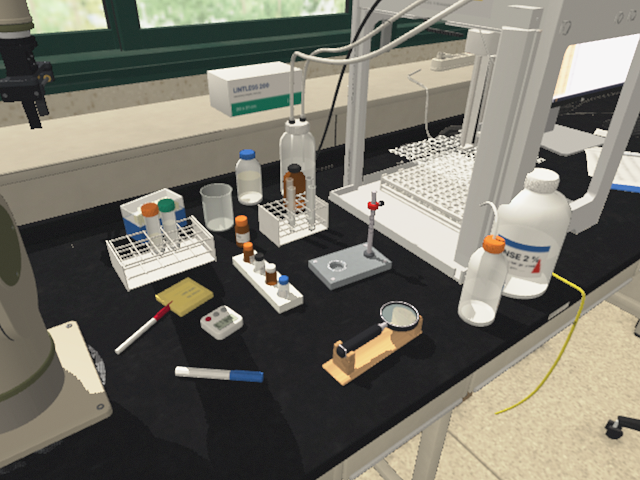

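Top view: orange cap on a vial in the rack at (289,305), next to black (311,306), white (335,307) and blue (359,307). A bigger loose orange-capped amber bottle stands at (245,290). The socket is at (350,236), the red collar at (358,184), the lens at (457,249) and the handle at (461,290). The candidates are the small rack vial and the bottle. The rack vial fits, since it is the smaller and stands in a rack hole. I'll confirm with a crop and measure.

Run:
```python
from h import *
t=dict(np.load('top0.npz')); s=dict(np.load('side0.npz'))
A=cv2.resize(t['pixels'][215:335,230:390],(800,600),interpolation=cv2.INTER_CUBIC)[:, :, ::-1]
B=cv2.resize(s['pixels'][180:330,220:420],(800,600),interpolation=cv2.INTER_CUBIC)[:, :, ::-1]
cv2.imwrite('pics/crop.png',np.vstack([cv2.resize(A,(400,300)),cv2.resize(B,(400,300))]))
ct,cs=cloud(t),cloud(s)
def at(C,n,u,v,k=2):
    P=C[v-k:v+k+1,u-k:u+k+1].reshape(-1,3); print(n,np.round(np.median(P,0),4))
for n,u,v in [('or',289,305),('bk',311,306),('wh',335,307),('bl',359,307),('big',245,290),('sock',350,236),('collar',358,184),('lens',457,249),('handle',461,290),('beaker',187,292)]: at(ct,n,u,v)
for n,u,v in [('or',248,246),('bk',260,258),('wh',271,268),('bl',284,281),('big',241,222),('sock',337,266),('collar',373,206),('lens',399,316),('handle',368,335)]: at(cs,'S '+n,u,v)
# components by color/height
hsv=lambda c:cv2.cvtColor(c['pixels'],cv2.COLOR_RGB2HSV)
for nm,c,C in(('top',t,ct),('side',s,cs)):
    h=hsv(c)
    reg=(C[...,0]>.3)&(C[...,0]<.75)&(C[...,1]>-.4)&(C[...,1]<.3)&(C[...,2]>.03)&(C[...,2]<.2)
    for lab,m in(('red',((h[...,0]<4)|(h[...,0]>174))&(h[...,1]>150)&(h[...,2]>80)),('orange',(h[...,0]>=5)&(h[...,0]<16)&(h[...,1]>170)&(h[...,2]>120))):
        n,l,st,ce=cv2.connectedComponentsWithStats((m&reg).astype('uint8'))
        for i in range(1,n):
            if st[i,4]>12:
                P=C[l==i]; print(nm,lab,np.round(ce[i],1),st[i,4],np.round(np.median(P,0),4),np.round(P.min(0),3),np.round(P.max(0),3))
# rack top / base top fits
for nm,lo,hi,x,y in(('rack',.012,.024,(.3,.48),(-.12,.16)),('stand',.011,.021,(.48,.68),(-.15,.05))):
    m=(ct[...,2]>lo)&(ct[...,2]<hi)&(ct[...,0]>x[0])&(ct[...,0]<x[1])&(ct[...,1]>y[0])&(ct[...,1]<y[1])
    n,l,st,ce=cv2.connectedComponentsWithStats(m.astype('uint8')); i=1+st[1:,4].argmax()
    P=ct[l==i]; print(nm,st[i,4],P[:,2].mean(),cv2.minAreaRect(P[:,:2].astype('float32')))
```

```text
or [0.4542 0.0961 0.0563]
bk [0.4528 0.0539 0.0557]
wh [0.4515 0.008  0.0559]
bl [ 0.452  -0.0379  0.0559]
big [0.482  0.1789 0.0695]
sock [ 0.5931 -0.0215  0.0074]
collar [ 0.6693 -0.0286  0.1655]
lens [ 0.5659 -0.2278  0.0478]
handle [ 0.4867 -0.2336  0.0529]
beaker [0.4761 0.3066 0.0044]
S or [0.4501 0.0945 0.0539]
S bk [0.4507 0.0462 0.0504]
S wh [0.45   0.0006 0.0547]
S bl [ 0.4494 -0.0454  0.0523]
S big [0.4766 0.1734 0.0639]
S sock [ 0.599  -0.0136  0.0075]
S collar [ 0.6654 -0.0356  0.1395]
S lens [ 0.5605 -0.2324  0.048 ]
S handle [ 0.4858 -0.24    0.0511]
top red [356.8 186.1] 75 [ 0.6683 -0.0266  0.1425] [ 0.661 -0.039  0.137] [ 0.682 -0.019  0.146]
top orange [498.1 156.2] 222 [ 0.7205 -0.2728  0.1656] [ 0.707 -0.29   0.154] [ 0.737 -0.256  0.17 ]
top orange [208.2 192.8] 378 [0.6638 0.2471 0.0911] [0.649 0.236 0.03 ] [0.686 0.29  0.103]
top orange [244.9 289.6] 90 [0.4838 0.1783 0.0679] [0.468 0.168 0.047] [0.495 0.195 0.072]
top orange [289.8 304.4] 25 [0.4562 0.0941 0.0552] [0.447 0.091 0.042] [0.462 0.102 0.058]
top orange [201.2 385.5] 255 [0.3125 0.2442 0.1231] [0.3
[... 184 characters left out ...]
] [0.646 0.257 0.085] [0.661 0.274 0.101]
side orange [151.1 209.1] 135 [0.3096 0.2333 0.1201] [0.3   0.225 0.106] [0.322 0.253 0.125]
side orange [240.5 220.8] 116 [0.4775 0.1762 0.0654] [0.467 0.169 0.052] [0.492 0.195 0.071]
side orange [493.3 244.5] 270 [ 0.7118 -0.2794  0.1624] [ 0.703 -0.291  0.149] [ 0.734 -0.261  0.167]
side orange [247.2 246.3] 61 [0.4494 0.0959 0.0523] [0.442 0.09  0.043] [0.461 0.107 0.057]
rack 2033 0.019308730143616292 ((0.45308545231819153, 0.030538909137248993), (0.18969926238059998, 0.05214237794280052), 89.63948822021484)
stand 2599 0.017227910106022454 ((0.6168058514595032, -0.023474793881177902), (0.0900280624628067, 0.1343952715396881), 84.58587646484375)
```

View pics/crop.png

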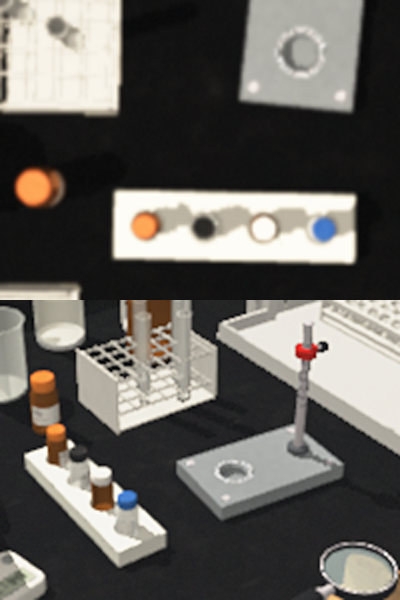

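The crop confirms the small orange-capped amber vial at the rack's left end. The look-alike is the larger loose bottle to its left. Now I'll work out the move to above the vial.

```bash
cat >> h.py <<'E'
def down(yaw): # tool z down, tool y at world yaw (deg)
    a=np.radians(yaw); y=np.array([np.cos(a),np.sin(a),0]); z=np.array([0,0,-1.]); return R.from_matrix(np.stack([np.cross(y,z),y,z],1))
E
python3 - <<'E'
from h import *
rel([.453,.098,.15],down(0))
t=dict(np.load('top0.npz')); C=cloud(t)
# lens & handle: points z in .035-.06 in region
m=(C[...,2]>.036)&(C[...,2]<.06)&(C[...,0]>.4)&(C[...,0]<.64)&(C[...,1]>-.29)&(C[...,1]<-.18)
dark=t['pixels'].max(-1)<90
h=C[m&dark&(C[...,0]<.52)]; print(len(h),h.mean(0),h.min(0),h.max(0),cv2.minAreaRect(h[:,:2].astype('float32')))
L=C[m&(C[...,0]>.53)]; print(len(L),L.mean(0),cv2.minEnclosingCircle(L[:,:2].astype('float32')))
w=(C[...,2]<.02)&(C[...,2]>.003)&(C[...,0]>.4)&(C[...,0]<.64)&(C[...,1]>-.3)&(C[...,1]<-.17)
print(cv2.minAreaRect(C[w|m][:,:2].astype('float32')))
E
```

```text
shift mm [-399.9 -390.4   72.4]
rotvec [-9.0000e-04  7.0000e-04  1.2541e+00]
343 [ 0.47519077 -0.23362103  0.05255048] [ 0.43134261 -0.24340847  0.04394317] [ 0.51545718 -0.22477687  0.05746888] ((0.4734623432159424, -0.2346900850534439), (0.08410502970218658, 0.015744678676128387), 3.3865182399749756)
1016 [ 0.56634962 -0.22768522  0.04769852] ((0.569011390209198, -0.22824326157569885), 0.038408540189266205)
((0.520123302936554, -0.2355671525001526), (0.12869028747081757, 0.23955266177654266), 89.88924407958984)
```

Call:
apply_moves([
  [0, 0, 0.08, -25, -24.4, 3, 1],
  [0, 0, 0.16, -50, -48.8, 7, 1],
  [0, 0, 0.24, -75, -73.2, 11, 1],
  [0, 0, 0.32, -100, -97.6, 15, 1],
  [0, 0, 0.4, -125, -122, 20, 1],
  [0, 0, 0.48, -150, -146.4, 25, 1],
  [0, 0, 0.56, -175, -170.8, 30, 1],
  [0, 0, 0.64, -200, -195.2, 35, 1],
  [0, 0, 0.72, -225, -219.6, 40, 1],
  [0, 0, 0.8, -250, -244, 45, 1],
  [0, 0, 0.88, -275, -268.4, 50, 1],
  [0, 0, 0.96, -300, -292.8, 55, 1],
  [0, 0, 1.04, -325, -317.2, 60, 1],
  [0, 0, 1.12, -350, -341.6, 65, 1],
  [0, 0, 1.2, -375, -366, 70, 1],
  [0, 0, 1.254, -400, -390.4, 72.4, 1],
  [0, 0, 1.254, -400, -390.4, 72.4, 1],
  [0, 0, 1.254, -400, -390.4, 72.4, 1],
  [0, 0, 1.254, -400, -390.4, 72.4, 1],
])

```text
time: 1.73
ee_pos: [0.4529, 0.0988, 0.15]
eef_rot: [0.707, 0.707, -0.0, -0.0]
ft_force: [-0.3, 0.3, 0.3]
width: 0.0867
grip_force: 0.0
```

Run:
```python
from h import *
s=r.read_state(); print(s['time'],s['ee_pos'],s['eef_rot'],s['joint_positions'])
c=look('wrist','w1.png'); np.savez('w1.npz',**c); print(c['position'])
print(proj(c,[.453,.098,.054]))
C=cloud(c); h=cv2.cvtColor(c['pixels'],cv2.COLOR_RGB2HSV)
m=(h[...,0]>=3)&(h[...,0]<16)&(h[...,1]>170)&(h[...,2]>120)&(C[...,1]<.14)&(C[...,2]>.04)
P=C[m]; print(m.sum(),P.mean(0),P.min(0),P.max(0)); T=P[P[:,2]>np.percentile(P[:,2],90)-.003]; print(cv2.minEnclosingCircle(T[:,:2].astype('float32')),T[:,2].mean())
```

```text
1.7333 [0.45289404 0.09879359 0.15001915] [ 7.06908233e-01  7.07305237e-01 -5.28938642e-05 -2.23027735e-04] [-0.73976379  0.0184904   0.43519521  1.9856867  -0.00896236  1.13945418
 -0.30032293]
[0.45150449 0.17623572 0.31137679]
[322.41775506 246.58123819]
77 [0.45078969 0.10734508 0.0428667 ] [0.44241223 0.10049461 0.04014855] [0.46064869 0.1102483  0.05165204]
((0.4515484571456909, 0.10181058198213577), 0.008977673016488552) 0.04744274523135272
```

View pics/w1.png

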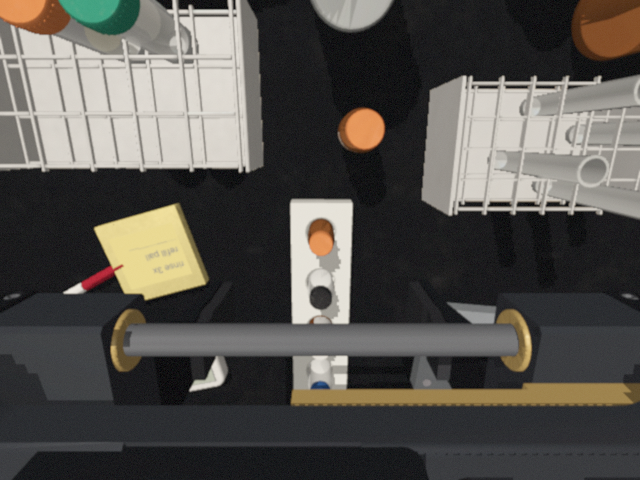

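Wrist view: the target cap is at (321,243), centred between the fingers. The big look-alike is at (361,130), outside the rack. Descending.

Call:
apply_moves([
  [0, 0, 0, 0.3, -0.5, 25, 0.6],
  [0, 0, 0, 0.3, -0.7, 50, 0.3],
  [0, 0, 0, 0.3, -0.7, 75, 0.1],
  [0, 0, 0, 0.3, -0.7, 95, 0],
  [0, 0, 0, 0.3, -0.7, 110, -0.1],
  [0, 0, 0, 0.3, -0.7, 120, -0.1],
  [0, 0, 0, 0.3, -0.7, 126, -0.1],
  [0, 0, 0, 0.3, -0.7, 127, -0.1],
  [0, 0, 0, 0.3, -0.7, 127, -0.1],
  [0, 0, 0, 0.3, -0.7, 127, -0.2],
  [0, 0, 0, 0.3, -0.7, 127, -0.3],
  [0, 0, 0, 0.3, -0.7, 127, -0.4],
  [0, 0, 0, 0.3, -0.7, 127, -0.45],
  [0, 0, 0, 0.3, -0.7, 127, -0.5],
  [0, 0, 0, 0.3, -0.7, 127, -1],
  [0, 0, 0, 0.3, -0.7, 127, -1],
  [0, 0, 0, 0.3, -0.7, 127, -1],
  [0, 0, 0, 0.3, -0.7, 127, -1],
], force=22)

```text
time: 3.28
ee_pos: [0.4526, 0.0987, 0.0233]
eef_rot: [0.707, 0.707, 0.0, -0.0]
ft_force: [-0.4, 0.0, 3.0]
width: 0.0213
grip_force: 22.0
```

Call:
apply_moves([
  [0, 0, 0, 0, 0, -4, -1],
  [0, 0, 0, 0, 0, -12, -1],
  [0, 0, 0, 0, 0, -25, -1],
  [0, 0, 0, 0, 0, -42, -1],
  [0, 0, 0, 0, 0, -62, -1],
  [0, 0, 0, 0, 0, -82, -1],
  [0, 0, -0.06, -4, 5, -102, -1],
  [0, 0, -0.18, -14, 16, -118, -1],
  [0, 0, -0.3, -24, 28, -125, -1],
  [0, 0, -0.42, -34, 40, -127, -1],
  [0, 0, -0.54, -44, 51, -127, -1],
  [0, 0, -0.66, -54, 63, -127, -1],
  [0, 0, -0.78, -64, 75, -127, -1],
  [0, 0, -0.9, -74, 86, -127, -1],
  [0, 0, -1.02, -84, 98, -127, -1],
  [0, 0, -1.14, -94, 110, -127, -1],
  [0, 0, -1.26, -104, 121, -127, -1],
  [0, 0, -1.37, -113, 132, -127, -1],
  [0, 0, -1.45, -118, 138, -127, -1],
  [0, 0, -1.4765, -119.7, 139.4, -127, -1],
])

```text
time: 4.95
ee_pos: [0.5925, -0.0225, 0.1506]
eef_rot: [0.045, 0.999, -0.0, 0.0]
ft_force: [-0.3, 0.5, 0.5]
width: 0.0213
grip_force: 22.0
```

Call:
apply_moves([
  [0, 0, 0, 0, 0, 0, -1],
  [0, 0, 0, 0, 0, 0, -1],
  [0, 0, 0, 0, 0, 0, -1],
])

```text
time: 5.2
ee_pos: [0.5916, -0.0207, 0.1504]
eef_rot: [0.048, 0.999, 0.0, -0.0]
ft_force: [0.4, 1.0, 0.4]
width: 0.0216
grip_force: 22.0
```

Run:
```python
from h import *
s=r.read_state(); print(s['time'],s['ee_pos'],R.from_quat(s['eef_rot']).as_matrix()[:,1:].round(4).tolist(),s['joint_positions'],s['grip_force'],s['width'])
c=look('wrist','w2.png'); np.savez('w2.npz',**c); print(c['position'])
print(proj(c,[.592,-.021,.016]))
cv2.imwrite('pics/w2c.png',cv2.resize(c['pixels'][130:330,190:450][:,:,::-1],(780,600),interpolation=cv2.INTER_CUBIC))
look('side','s2.png')
```

```text
5.2 [ 0.59164846 -0.02071744  0.150414  ] [[0.0951, 0.0], [0.9955, 0.0003], [0.0003, -1.0]] [-0.39719553  0.32178151  0.43289762  1.66682231 -0.1440087   1.18456146
  1.54611251] 21.9964512437582 0.021629201246791532
[ 0.51324566 -0.01327632  0.31176129]
[319.84682678 234.02177013]
```

View pics/w2c.png

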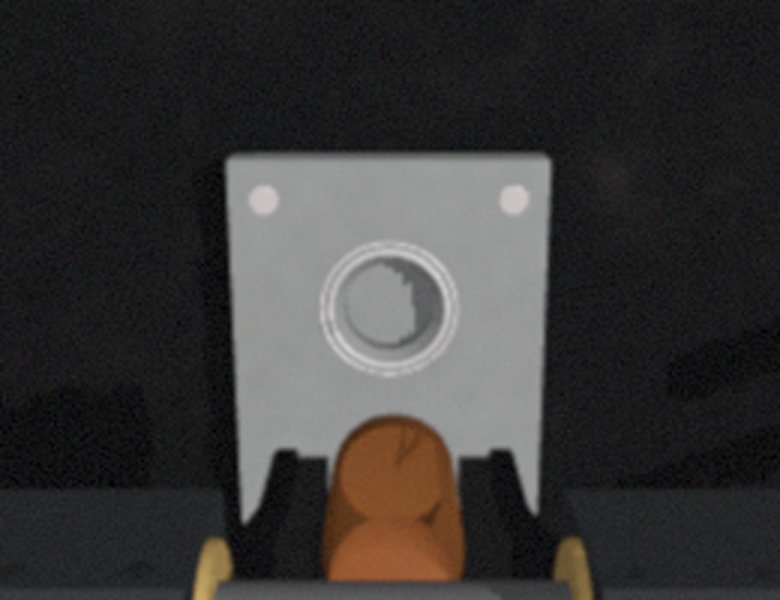

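The crop shows the socket mouth centred at full-frame px (320,233), within 1 px of the prediction. The vial's bottom is visible, centred at about (321,286). I'll check the vial's offset in the hand.

Run:
```python
from h import *
c=dict(np.load('w2.npz')); s=r.read_state(); p=s['ee_pos']
print('socket',ray(c,320,233,.016))
for dz in(-.0172,):
  print('vialbottom pred',proj(c,p+[0,0,dz])); v=ray(c,320.8,286.3,p[2]+dz); print('vial bottom',v,v-p)
th=np.linspace(0,2*np.pi,60); q=proj(c,p+np.c_[.0105*np.cos(th),.0105*np.sin(th),0*th-.0172]); print((q.min(0)-[190,130])*3,(q.max(0)-[190,130])*3)
```

```text
socket [ 0.5911013  -0.02078064  0.016     ]
vialbottom pred [320.38668049 288.63385393]
vial bottom [ 0.59031501 -0.02024515  0.13314029] [-0.00135572  0.00035645 -0.0172    ]
[333.69088285 422.09714719] [448.6347601  528.12807952]
```

Call:
apply_moves([
  [0, 0, 0, -0.3, 0, 10, -1],
  [0, 0, 0, -0.3, 0, 30, -1],
  [0, 0, 0, -0.3, 0, 50, -1],
  [0, 0, 0, -0.3, 0, 70, -1],
  [0, 0, 0, -0.3, 0, 88, -1],
  [0, 0, 0, -0.3, 0, 100, -1],
  [0, 0, 0, -0.3, 0, 107, -1],
  [0, 0, 0, -0.3, 0, 111, -1],
  [0, 0, 0, -0.3, 0, 114, -1],
  [0, 0, 0, -0.3, 0, 117, -1],
  [0, 0, 0, -0.3, 0, 119, -1],
  [0, 0, 0, -0.3, 0, 121, -1],
  [0, 0, 0, -0.3, 0, 123, -1],
  [0, 0, 0, -0.3, 0, 124.5, -1],
  [0, 0, 0, -0.3, 0, 125.5, -1],
  [0, 0, 0, -0.3, 0, 126, -1],
  [0, 0, 0, -0.3, 0, 126.5, -1],
  [0, 0, 0, -0.3, 0, 126.5, -1],
])

```text
time: 6.8
ee_pos: [0.5922, -0.0211, 0.0236]
eef_rot: [0.047, 0.999, 0.0, 0.0]
ft_force: [0.4, 0.0, -0.5]
width: 0.0214
grip_force: 22.0
```

Call:
apply_moves([
  [0, 0, 0, 0, 0, 0.3, -1],
  [0, 0, 0, 0, 0, 0.5, -1],
  [0, 0, 0, 0, 0, 0.5, -0.45],
  [0, 0, 0, 0, 0, 0.5, -0.4],
  [0, 0, 0, 0, 0, 0.5, -0.3],
  [0, 0, 0, 0, 0, 0.5, -0.15],
  [0, 0, 0, 0, 0, 0.5, 0],
  [0, 0, 0, 0, 0, 0.5, 0.05],
  [0, 0, 0, 0, 0, 0.5, 0.05],
  [0, 0, 0, 0, 0, -8, 0.05],
  [0, 0, 0, 0, 0, -25, 0.05],
  [0, 0, 0, 0, 0, -50, 0.05],
  [0, 0, 0, 0, 0, -80, 0.05],
  [0, 0, 0, 0, 0, -110, 0.05],
  [0, 0, 0, 0, 0, -127, 0.05],
  [0, 0, 0, 0, 0, -127, 0.05],
  [0, 0, 0, 0, 0, -127, 0.05],
])

```text
time: 8.22
ee_pos: [0.5928, -0.0211, 0.1521]
eef_rot: [0.047, 0.999, 0.0, 0.001]
ft_force: [-1.0, 0.5, -0.8]
width: 0.0458
grip_force: 0.0
```

Run:
```python
from h import *
s=r.read_state(); print(s['time'],s['ee_pos'],s['width'])
c=look('wrist'); np.savez('w3.npz',**c); print(c['position'])
print(proj(c,[.5911,-.0208,.054]))
S=look('side'); np.savez('s3.npz',**S)
a=cv2.resize(c['pixels'][130:330,190:450],(520,400)); b=cv2.resize(S['pixels'][180:300,300:420],(280,280)); z=np.zeros((400,800,3),np.uint8); z[:,:520]=a; z[:280,520:]=b
cv2.imwrite('pics/w3.png',z[:,:,::-1])
def oc(c):
    C=cloud(c); h=cv2.cvtColor(c['pixels'],cv2.COLOR_RGB2HSV)
    m=(h[...,0]>=3)&(h[...,0]<16)&(h[...,1]>150)&(h[...,2]>100)&(abs(C[...,0]-.591)<.03)&(abs(C[...,1]+.021)<.03)
    v,u=np.nonzero(m); P=C[m]; print(m.sum(),u.min(),u.max(),v.min(),v.max(),P.min(0),P.max(0),np.median(P,0))
    T=P[P[:,2]>P[:,2].max()-.006]; print(cv2.minEnclosingCircle(T[:,:2].astype('float32')))
oc(c);oc(S)
# collar in the wide views
t=dict(np.load('top0.npz'))
for n,c in(('top',t),('side',S)):
    h=cv2.cvtColor(c['pixels'],cv2.COLOR_RGB2HSV); q=proj(c,[.6715,-.0285,.135]).astype(int); print(n,q)
    m=((h[...,0]<5)|(h[...,0]>172))&(h[...,1]>140)&(h[...,2]>70); v,u=np.nonzero(m); k=(abs(u-q[0])<20)&(abs(v-q[1])<20)
    print(u[k].min(),u[k].max(),v[k].min(),v[k].max())
    for hh in(.119,.129,.139): print(hh,proj(c,[[.6708,-.0285,hh-.005],[.6708,-.0285,hh+.005]]).round(1).tolist())
```

```text
8.2167 [ 0.59278016 -0.02108074  0.15206069] 0.04584453723047236
[ 0.51397496 -0.0137666   0.3132249 ]
[320.24429139 243.38046155]
665 309 333 218 389 [ 0.56731039 -0.02955009  0.01462996] [ 0.59827967 -0.010344    0.24709777] [ 0.58492298 -0.02009151  0.05282791]
((0.5675618648529053, -0.018824229016900063), 0.0005479546380229294)
99 332 340 248 269 [ 0.57951458 -0.03153647  0.01247128] [ 0.5989285  -0.01273158  0.0571845 ] [ 0.58626489 -0.02602517  0.04661869]
((0.5901035070419312, -0.02138553000986576), 0.009890531189739704)
top [356 185]
351 363 178 191
0.119 [[356.4, 188.3], [356.6, 187.3]]
0.129 [[356.6, 187.3], [356.9, 186.3]]
0.139 [[356.9, 186.3], [357.2, 185.2]]
side [372 205]
368 378 202 209
0.119 [[371.6, 214.9], [372.0, 210.6]]
0.129 [[372.0, 210.6], [372.4, 206.2]]
0.139 [[372.4, 206.2], [372.8, 201.8]]
```

View pics/w3.png

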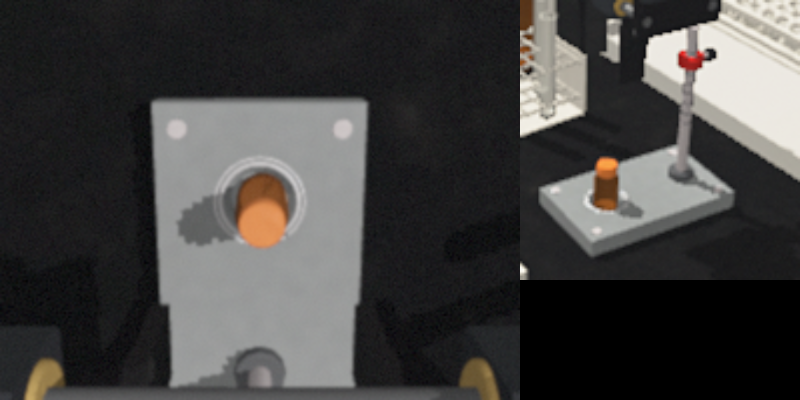

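The vial stands upright in the socket: cap at crop (263,223), i.e. full-frame (321,241). Next is the collar height from the side view, with the rod top (168 mm) and cap as references, plus the move towards the lens.

Run:
```python
from h import *
S=dict(np.load('side0.npz')); im=S['pixels'].astype(int)
for v in range(186,218): print(v,' '.join('%3d/%3d/%3d'%tuple(im[v,u]) for u in range(370,377)))
rod=np.array([.591,-.021])+.08*np.array([.9956,-.094]); print(rod)
for hh in (.016,.1,.13,.135,.14,.168): print(hh,proj(S,[*rod,hh]).round(2))
th=np.linspace(0,2*np.pi,60)
for hh in(.13,.135,.14):
  q=np.vstack([proj(S,np.c_[rod[0]+.0115*np.cos(th),rod[1]+.0115*np.sin(th),0*th+hh+d]) for d in(-.005,.005)]); print(hh,q.min(0),q.max(0))
q=proj(S,np.c_[rod[0]+.005*np.cos(th),rod[1]+.005*np.sin(th),0*th+.168]);print('rodtop',q.min(0),q.max(0))
S3=dict(np.load('s3.npz')); q=proj(S3,np.c_[.5905+.009*np.cos(th),-.0212+.009*np.sin(th),0*th+.054]);print('captop',q.min(0),q.max(0))
print('capcol',[tuple(S3['pixels'][v,336]) for v in range(244,252)])
s=r.read_state(); rel([.485,-.2335,.2],down(-86))
```

```text
186 236/233/225 235/232/225 236/233/225 236/233/225 236/232/225 236/233/225 236/232/225
187 236/232/225 236/233/225 236/232/225 236/233/225 236/232/225 236/233/226 236/232/225
188 236/232/225 236/232/225 236/233/225 236/233/225 236/232/225 236/232/225 236/233/225
189 236/233/225 236/232/225 236/232/224 236/233/225 236/233/226 236/233/226 237/233/226
190 236/232/224 237/233/225 236/232/226 235/230/226 235/231/226 227/222/216 230/226/218
191 237/234/226 220/216/206 225/218/215 237/231/230 237/230/229 224/217/216 201/192/185
192 239/236/228 195/189/179 173/164/162 211/200/198 207/197/194 198/188/185 193/186/178
193 240/237/229 202/196/186 137/130/129 141/133/132 137/130/129 128/122/122 216/210/198
194 240/237/230 204/197/187 138/132/131 143/136/134 140/133/132 127/122/121 217/210/199
195 240/236/229 203/195/186 137/130/129 143/137/134 141/134/133 126/120/118 217/209/198
196 239/237/229 210/202/193 144/137/135 143/137/136 140/133/132 126/120/118 217/210/198
197 240/236/229 216/208/198 151/144/143 142/135/135 139/133/132 126/121/120 216/209/197
198 239/236/229 215/207/197 149/141/140 142/
[... 1921 characters left out ...]
963 ]
0.135 [366.44336264 200.92648062] [378.35311965 210.7699922 ]
0.14 [366.61982381 198.71538438] [378.56533844 208.55411313]
rodtop [371.12599459 189.83305432] [376.23266853 192.10299031]
captop [332.47935424 247.8465648 ] [341.37643273 252.76824541]
capcol [(np.uint8(30), np.uint8(28), np.uint8(30)), (np.uint8(30), np.uint8(33), np.uint8(35)), (np.uint8(26), np.uint8(32), np.uint8(36)), (np.uint8(128), np.uint8(80), np.uint8(55)), (np.uint8(243), np.uint8(140), np.uint8(70)), (np.uint8(249), np.uint8(164), np.uint8(73)), (np.uint8(247), np.uint8(160), np.uint8(72)), (np.uint8(248), np.uint8(160), np.uint8(69))]
shift mm [  86.2 -221.6  -49.9]
rotvec [-1.7000e-03 -1.0000e-04  2.9776e+00]
```

Call:
apply_moves([
  [0, 0, 0.1, 2, -5, -8, 0.05],
  [0, 0, 0.22, 6, -14, -18, 0.05],
  [0, 0, 0.34, 11, -26, -28, 0.05],
  [0, 0, 0.46, 16, -39, -38, 0.05],
  [0, 0, 0.58, 21, -52, -45, 0.05],
  [0, 0, 0.7, 26, -65, -50, 0.05],
  [0, 0, 0.82, 31, -78, -50, 0.05],
  [0, 0, 0.94, 36, -91, -50, 0.05],
  [0, 0, 1.06, 41, -104, -50, 0.05],
  [0, 0, 1.18, 46, -117, -50, 0.05],
  [0, 0, 1.3, 51, -130, -50, 0.05],
  [0, 0, 1.42, 56, -143, -50, 0.05],
  [0, 0, 1.54, 61, -156, -50, 0.05],
  [0, 0, 1.66, 66, -169, -50, 0.05],
  [0, 0, 1.78, 71, -182, -50, 0.05],
  [0, 0, 1.9, 76, -195, -50, 0.05],
  [0, 0, 2.02, 80, -207, -50, 0.05],
  [0, 0, 2.14, 84, -216, -50, 0.05],
  [0, 0, 2.26, 86, -221, -50, 0.05],
  [0, 0, 2.38, 86.2, -221.6, -50, 0.05],
])

```text
time: 9.98
ee_pos: [0.4841, -0.2347, 0.1996]
eef_rot: [0.946, 0.324, -0.001, -0.0]
ft_force: [-0.4, -0.1, 0.8]
width: 0.0455
grip_force: 0.0
```

Call:
apply_moves([
  [0, 0, 0.12, 0, 0, 0, 0.05],
  [0, 0, 0.24, 0, 0, 0, 0.05],
  [0, 0, 0.36, 0, 0, 0, 0.05],
  [0, 0, 0.48, 0, 0, 0, 0.05],
  [0, 0, 0.57, 0, 0, 0, 0.05],
  [0, 0, 0.597, 0, 0, 0, 0.05],
  [0, 0, 0.597, 0, 0, 0, 0.05],
  [0, 0, 0.597, 0, 0, 0, 0.05],
  [0, 0, 0.597, 0, 0, 0, 0.05],
])

```text
time: 10.73
ee_pos: [0.4852, -0.2335, 0.2001]
eef_rot: [0.999, 0.036, -0.0, -0.0]
ft_force: [0.4, 0.0, -0.1]
width: 0.0458
grip_force: 0.0
```

Run:
```python
from h import *
s=r.read_state(); print(s['time'],s['ee_pos'],R.from_quat(s['eef_rot']).as_matrix()[:,1:].round(4).tolist(),s['joint_positions'],s['width'])
c=look('wrist'); np.savez('w4.npz',**c); print(c['position'])
cv2.imwrite('pics/w4.png',c['pixels'][:,:,::-1])
print(proj(c,[[.5655,-.228,.044],[.4937,-.233,.044],[.43,-.237,.044]]))
```

```text
10.7333 [ 0.48523105 -0.23347123  0.20013622] [[0.0716, -0.0009], [-0.9974, 0.0001], [-0.0001, -1.0]] [-0.48590428  0.21454355  0.97451821  1.76228762 -0.18552315  1.26342168
 -0.96446379] 0.04582452326479857
[ 0.56112904 -0.22782518  0.36140408]
[[321.65749335 133.66995659]
 [321.40229449 215.88256798]
 [320.75168325 280.61381715]]
```

View pics/w4.png

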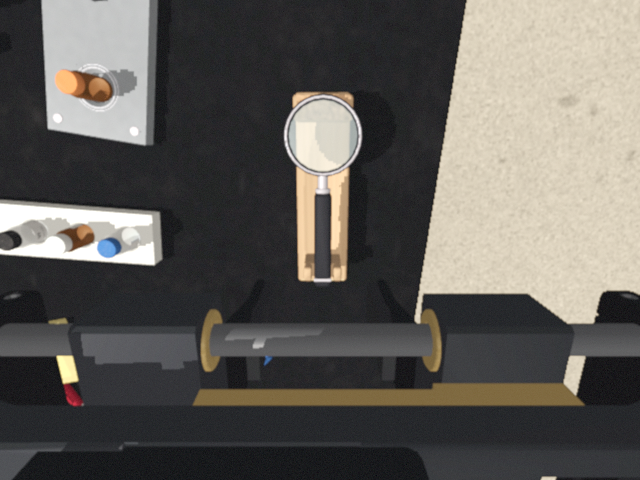

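Wrist view: the lens rim is centred at (323,135), and the handle runs from (322.5,193) to (322,281), parallel to the hand. The fork is at its end, around (322,270).

Run:
```python
from h import *
c=dict(np.load('w4.npz')); C=cloud(c)
L=ray(c,323,135.3,.044); H=ray(c,322.5,193,.052); E=ray(c,322,281,.05); print(L,H,E,np.degrees(np.arctan2(*(L-E)[[1,0]])))
print('handle top',np.median(C[200:250,320:326].reshape(-1,3),0))
t=dict(np.load('top0.npz'))
# triangulate the handle front end & lens centre height between top and wrist
def d(c,u,v): x=c['R']@[(u-c['cx'])/c['f'],(v-c['cy'])/c['f'],1]; return np.array(c['position']),x/np.linalg.norm(x)
def tri(a,b):
    A=np.zeros((3,3));q=np.zeros(3)
    for p,x in(a,b): M=np.eye(3)-np.outer(x,x);A+=M;q+=M@p
    return np.linalg.solve(A,q)
print('tri lens',tri(d(c,323,135.3),d(t,457.5,249)))
u=np.array([np.cos(np.radians(3.8)),np.sin(np.radians(3.8)),0]); G=L-.071*u; print('grip',G); rel([G[0],G[1],.0255],down(-86.2))
```

```text
[ 0.56424728 -0.22924864  0.044     ] [ 0.5158684  -0.23234646  0.052     ] [ 0.43217113 -0.23803667  0.05      ] 3.8067114171196996
handle top [ 0.48742813 -0.2344369   0.05109015]
tri lens [ 0.56506337 -0.22899991  0.04804535]
grip [ 0.49340338 -0.23395409  0.044     ]
shift mm [  8.2   1.  174.8]
rotvec [-0.0001  0.0007  0.0051]
```

Call:
apply_moves([
  [0, 0, 0, 3, 0.5, 15, 0.05],
  [0, 0, 0.005, 8.2, 1, 45, 0.05],
  [0, 0, 0.005, 8.2, 1, 80, 0.05],
  [0, 0, 0.005, 8.2, 1, 110, 0.05],
  [0, 0, 0.005, 8.2, 1, 135, 0.05],
  [0, 0, 0.005, 8.2, 1, 155, 0.05],
  [0, 0, 0.005, 8.2, 1, 168, 0.05],
  [0, 0, 0.005, 8.2, 1, 174, 0.05],
  [0, 0, 0.005, 8.2, 1, 175, 0.05],
  [0, 0, 0.005, 8.2, 1, 175, -0.2],
  [0, 0, 0.005, 8.2, 1, 175, -0.4],
  [0, 0, 0.005, 8.2, 1, 175, -0.5],
  [0, 0, 0.005, 8.2, 1, 175, -0.6],
  [0, 0, 0.005, 8.2, 1, 175, -1],
  [0, 0, 0.005, 8.2, 1, 175, -1],
  [0, 0, 0.005, 8.2, 1, 175, -1],
  [0, 0, 0.005, 8.2, 1, 175, -1],
], force=45)

```text
time: 12.2
ee_pos: [0.4941, -0.234, 0.026]
eef_rot: [0.999, 0.033, 0.0, -0.0]
ft_force: [-1.4, 0.3, 5.2]
width: 0.015
grip_force: 45.0
```

Call:
apply_moves([
  [0, 0, 0, 0, 0, -2, -1],
  [0, 0, 0, 0, 0, -5, -1],
  [0, 0, 0, 0, 0, -10, -1],
  [0, 0, 0, 0, 0, -17, -1],
  [0, 0, 0, 0, 0, -26, -1],
  [0, 0, 0, 0, 0, -38, -1],
  [0, 0, 0, 0, 0, -52, -1],
  [0, 0, 0, 0, 0, -66, -1],
  [0, 0, 0, 0, 0, -80, -1],
  [0, 0, 0, 0, 0, -92, -1],
  [0, 0, 0, 0, 0, -100, -1],
  [0, 0, 0, 0, 0, -106, -1],
  [0, 0, 0, 0, 0, -108, -1],
  [0, 0, 0, 0, 0, -108, -1],
  [0, 0, 0, 0, 0, -108, -1],
])

```text
time: 13.45
ee_pos: [0.4935, -0.2338, 0.1332]
eef_rot: [0.999, 0.033, -0.0, -0.0]
ft_force: [0.1, 0.3, -1.0]
width: 0.0156
grip_force: 45.0
```

Run:
```python
from h import *
s=r.read_state(); p=s['ee_pos']; print(s['time'],p,s['eef_rot'],s['width'])
c=look('wrist'); np.savez('w5.npz',**c)
C=cloud(c); S=look('side'); np.savez('s5.npz',**S)
u=np.array([np.cos(np.radians(3.8)),np.sin(np.radians(3.8)),0])
L=p+.0705*u+[0,0,.018]; print('lens exp',L,proj(c,L))
# rim fit: dark ring points, depth plane
m=(abs(np.hypot(C[...,0]-L[0],C[...,1]-L[1])-.031)<.006)&(abs(C[...,2]-L[2])<.03)
P=C[m]; A=np.c_[P[:,:2]-L[:2],np.ones(len(P))]; k=np.linalg.lstsq(A,P[:,2],rcond=None)[0]; print(len(P),'plane slopes deg',np.degrees(k[:2]),'z',k[2],cv2.minEnclosingCircle(P[:,:2].astype('float32')))
v,uu=np.nonzero(m);print(uu.min(),uu.max(),v.min(),v.max())
th=np.linspace(0,2*np.pi,90)
for d in(-.005,.005):
  q=proj(c,L+np.c_[.034*np.cos(th),.034*np.sin(th),0*th+d]); print(q.min(0),q.max(0))
a=cv2.resize(c['pixels'][:,160:480],(400,600)); b=cv2.resize(S['pixels'][200:380,300:420],(400,600)); cv2.imwrite('pics/w5.png',np.hstack([a,b])[:,:,::-1])
```

```text
13.45 [ 0.49352024 -0.23378096  0.13318704] [ 9.99463766e-01  3.27422600e-02 -3.17992738e-04 -1.56321629e-04] 0.015584302722423178
lens exp [ 0.56386525 -0.22910865  0.15118704] [321.32925858 153.78238513]
11459 plane slopes deg [0.20226427 0.01481458] z 0.15358972845220117 ((0.561967134475708, -0.22885359823703766), 0.035132989287376404)
233 408 60 246
[237.70356438  61.10597118] [404.98801101 233.93734585]
[231.70695369  55.10653201] [411.0219866 240.2659227]
```

View pics/w5.png

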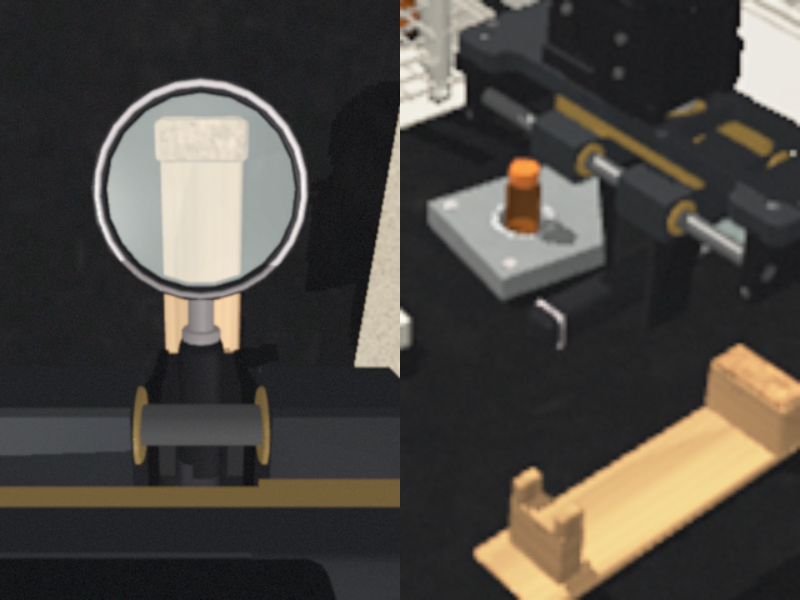

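The lens is held level (0.2°), with its rim centred at about full-frame (320,151). The rest is empty and the vial still upright. Moving it over the vial.

Call:
apply_moves([
  [0, 0, 0, 1, -3, 0, -1],
  [0, 0, 0, 2, -9, 0, -1],
  [0, 0, 0, 4, -18, 0, -1],
  [0, 0, 0, 6, -30, 0, -1],
  [0, 0, 0, 9, -44, 0, -1],
  [0, 0, 0, 12, -59, 0, -1],
  [0, 0, 0, 15, -74, 0, -1],
  [0, 0, 0, 18, -89, 0, -1],
  [0, 0, 0, 21, -104, 0, -1],
  [0, 0, 0, 24, -119, 0, -1],
  [0, 0, 0, 27, -134, 0, -1],
  [0, 0, 0, 30, -149, 0, -1],
  [0, 0, 0, 33, -163, 2, -1],
  [0, 0, 0, 35, -175, 4, -1],
  [0, 0, 0, 37, -185, 7, -1],
  [0, 0, 0, 39, -193, 10, -1],
  [0, 0, 0, 40, -199, 12, -1],
  [0, 0, 0, 41, -203, 14, -1],
  [0, 0, 0, 41.3, -205, 15, -1],
  [0, 0, 0, 41.3, -205.4, 15.2, -1],
])

```text
time: 15.22
ee_pos: [0.5215, -0.0264, 0.1182]
eef_rot: [0.999, 0.033, -0.0, 0.0]
ft_force: [0.6, -0.7, -0.9]
width: 0.0158
grip_force: 45.0
```

Call:
apply_moves([
  [0, 0, 0, 0, 0, 0, -1],
  [0, 0, 0, 0, 0, 0, -1],
  [0, 0, 0, 0, 0, 0, -1],
  [0, 0, 0, 0, 0, 0, -1],
])

```text
time: 15.55
ee_pos: [0.5216, -0.0267, 0.1185]
eef_rot: [0.999, 0.032, 0.0, -0.0]
ft_force: [-0.6, -0.7, -0.0]
width: 0.0157
grip_force: 45.0
```

Run:
```python
from h import *
s=r.read_state(); p=s['ee_pos']; print(s['time'],p,s['eef_rot'],s['width'],s['ft_force'],abs(s['joint_vel']).max())
c=look('wrist'); S=look('side'); t=look('top'); np.savez('w6.npz',**c); np.savez('s6.npz',**S); np.savez('t6.npz',**t)
print('cap proj wrist',proj(c,[.5905,-.0212,.054]),'lens',proj(c,p+[.0692,.005,.018]))
a=cv2.resize(c['pixels'][:,160:480],(400,600)); b=cv2.resize(S['pixels'][170:290,300:380],(400,600),interpolation=cv2.INTER_CUBIC); cv2.imwrite('pics/w6.png',np.hstack([a,b])[:,:,::-1])
C=cloud(S); L=p+[.0692,.005,.018]
th=np.linspace(0,2*np.pi,90)
for d in(-.005,.005):
  q=proj(S,L+np.c_[.034*np.cos(th),.034*np.sin(th),0*th+d]); print('side rim',q.min(0),q.max(0))
m=(abs(C[...,0]-L[0])<.036)&(abs(C[...,1]-L[1])<.036)&(abs(C[...,2]-L[2])<.02); P=C[m]; v,u=np.nonzero(m); print(u.min(),u.max(),v.min(),v.max(),np.percentile(P[:,2],[2,50,98]),P[:,:2].min(0),P[:,:2].max(0))
C=cloud(t); m=(np.hypot(C[...,0]-L[0],C[...,1]-L[1])<.04)&(abs(C[...,2]-L[2])<.02); P=C[m];print('top',len(P),np.percentile(P[:,2],[2,50,98]),cv2.minEnclosingCircle(P[:,:2].astype('float32')) if len(P) else '')
```

```text
15.55 [ 0.52157174 -0.02671554  0.11852929] [ 9.99476777e-01  3.23444371e-02  9.36044521e-05 -3.50368543e-05] 0.015713384512908594 [-0.6065399  -0.74445476 -0.03481824] 0.002172122808309648
cap proj wrist [319.69577076 150.83543479] lens [320.26629765 156.7161339 ]
side rim [321.0916542  208.52930304] [356.29545099 225.89348466]
side rim [321.18861473 204.08332833] [356.60375633 221.26218712]
322 356 214 224 [0.13256463 0.13841325 0.14320487] [ 0.56014173 -0.05521359] [ 0.61405163 -0.00892326]
top 87 [0.13689737 0.14117559 0.14650878] ((0.6182490587234497, -0.030215511098504066), 0.01889645867049694)
```

View pics/w6.png

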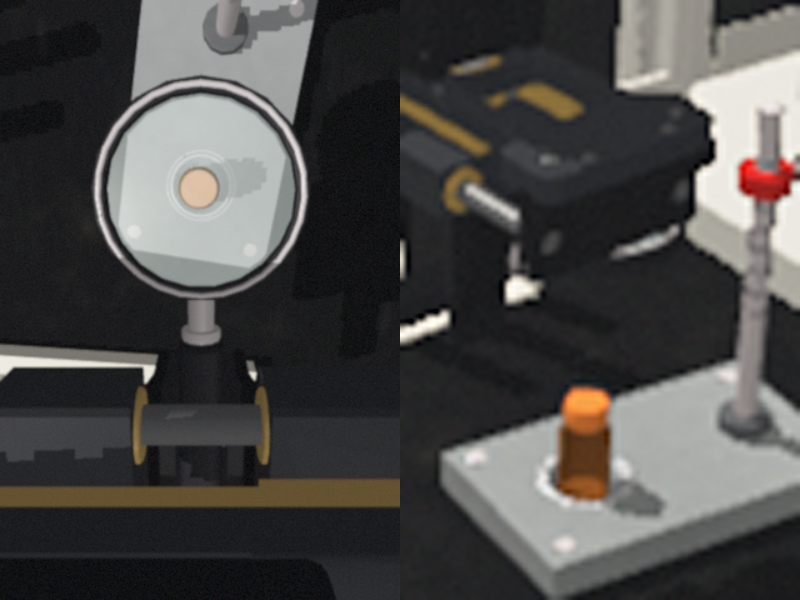

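The wrist view shows the cap at (319,150) inside the lens rim centred at (320,150). The vial is upright, and the hand and lens are clear of the rod. Lens height is 0.1365 m against 0.136 m for the collar, and the arm is still. Handing in.

```bash
python3 -c "
from bench import r
print(r.close_job())"
```

```text
the job is handed in; nothing more can be done
None
```

I stood the orange-capped vial in the inspection socket and handed the job in with the lens held still and level over its cap, its rim at about 136.5 mm against about 136 mm measured for the red collar; no verdict was returned.

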